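# Stroke down the hold-down leaves of a strip track

## Robot

A 6-joint arm with a two-finger parallel gripper is mounted at the origin on the work surface; the furniture and walls round the work are solid. World frame = base frame: x ahead of the robot, y to its left, z up, the work surface at z = 0. Lengths are in mm, angles in rad, forces in N, time in s.
With the tool pointing down it reaches from about 300 to 775 mm from the base axis. Payload 14.6 kg.
Tool frame: the origin (TCP) lies on the centre line of the jaws, within the pads' length; the fingertips stand 8 mm ahead of it and the grasp point (between the pads) lies 11 mm behind it; z points along the fingers, y is the direction in which the jaws open and shut (so a half turn about z gives the same grasp; the last joint's range is limited). The gripper opens to 94 mm and grips with 3 to 60 N. Pads are 16 mm wide; open, the fingers measure 119 mm over their backs; the gripper's body (75 mm by 177 mm) begins 78 mm behind the grasp point.
Start: joints at [-1.172, 0.3, 1.521, -0, 1.321, -0.067], TCP at [247.018, -491.398, 213.446] pointing down, gripper open.
Joint ranges: [-3.03, 3.03], [-0.79, 2.21], [0.23, 2.52], [-1.04, 4.18], [0, 3.07], [-2.55, 2.55]. Speed limits (rad/s): [2.22, 2.22, 2.57, 3.14, 3.14, 3.14].

## Interface

Orientations are given as [roll, pitch, yaw] about the fixed x, y, z axes, in that order (R = Rz(yaw) Ry(pitch) Rx(roll)).
In Python, from cell import read_state, cams, manip gives the robot as it stands.
- The arm moves only by the shell command python3 -m handwheel 'ROWS' [OPENING] [FORCE]. ROWS is JSON, a list of rows, each a list of 4 numbers: the shift along the tool's x, y, z in m, then the turn about the tool's z in degrees. In form: [[dx, dy, dz, turn], ...]. A call has 1 to 5 rows; each row is the pose to reach, as a shift and turn from the pose measured when the call began, along the tool's axes at that moment; what a row does not reach only later rows make up. A row lasts 1/8 s, in which the tool goes at most 62.5 mm and 10.7 degrees, less where a joint would pass 70% of its speed; a pose out of reach is approached as far as the arm can. A call with a gripper value outside its range is refused whole. OPENING is the closure, from 0 (fully open) to 1 (shut), set as the call begins (- or left out, the last holds). The fingers move at their own pace and stop on an object; FORCE is the grip in N (left out, the last holds). Time passes only in rows, so rows that repeat a pose let the fingers close. It gives the time, the measured TCP pose, the force and the opening at its end, in the units of the state.
- read_state(): the state, without advancing time (a new reading comes with each control period).
- cams.camera(name): name is "scene" or "top"; returns the picture (420x560x3 uint8, red, green, blue); there is no depth.
- cams.get_calibration(name): a dict with "vertical_fov" (degrees; the focal length in pixels is half the picture's height over the tangent of half this angle, whatever the lens; pixels are square), "cx", "cy" (the principal point, pixels), "dist_coeffs" ([k1, k2, p1, p2, k3] as OpenCV has them; the pictures are not rectified), "R" (3x3) and "t" (3): a world point X has camera coordinates R X + t. Camera axes: x right, y down, z forward; pixel columns grow to the right and rows downward; lengths in mm; the calibration is good to about 2 mm. A picture is of the moment at which its call begins. get_calibration takes no time and is no camera call.
- manip.sign_off(): hands the job in, once; it reports no verdict.
The state is a dict: "clock": time; "joints": joint angles; "qd": joint speeds; "effort": joint torques, N m; "eef_pos": TCP position; "eef_rot": TCP orientation; "wrist_force": force on the tool from outside, world axes, zero at the start; "moment": the same for the moment, N m; "finger_gap": finger opening in mm.
Only numpy, scipy, OpenCV 4.12 (cv2) and the standard library are available. Lean on these libraries where they do the work, as an engineer would, in place of code of your own. Each camera call takes 0.05 s, during which the arm holds its last target. There are 200 camera calls.

## Task

Close the strip track: put the fingertips lightly on the flat start pad beside the cross bar and stroke along the row, round the bend and on to the exit pad, so that the five raised hinged leaves are laid flat one after another. Do it in a single gentle pass without lifting the fingers away in between, and lift away at the end. Do not lift or bend back any leaf, and leave the other things on the table where they are.

Things in the scene. Friction and masses are not known exactly. Their poses are not given: they have to be found in the camera images.
- strip_track: Low dog-leg track fixed to the table, 46 mm wide; origin on the table under the centre of the bend, z up. One arm (172 mm: start pad, leaves 1 to 3) runs from the bend along the track's +y; the other (112 mm: leaves 4, 5, exit pad) runs 40 degrees away from its -y towards its +x. A grey foot carries a sprung aluminium bed; flat pads and closed leaves have their tops 30.5 mm above the table.
- bed (a joint): how far the sprung bed is pressed straight down, in m: 0 is up (at rest), 0.006 is its hard stop. It starts to give at about 1.5 N and reaches the stop at about 7.5 N; let go, it rises again.
- start_pad (a point): on the top of the flat start pad (41 mm along the row, 30 mm wide), 3 mm from its middle; next to it, at the very end of the track, a dark cross bar stands 6.5 mm above the pad, its face 24 mm from this point. Here the pass begins; shut fingers fit on it.
- bend_pad (a point): centre of the top of the round flat bend pad (diameter 29 mm) between leaf 3 and leaf 4, where the row turns.
- exit_pad (a point): on the top of the flat exit pad, 2 mm past its middle (26 mm along the row, 30 mm wide) at the end of the track without a cross bar. Here the pass ends.
- hinge_1 (a point): middle of the hinge line of leaf 1, at the height of the closed leaf's top (moves only with the bed). The leaf reaches from here 30 mm along the row towards the exit pad.
- leaf_1 (a joint): angle of leaf 1 in rad: 0 is flat on the bed, larger is more raised (stop at 0.85). A steel leaf 30x30 mm, 2.4 mm thick, with a 13 mm window, hinged at its edge nearest the start pad, free edge raised up to 13 mm at the start; a stiff hinge (0.012 N m) keeps it where it is left.
- hinge_2 (a point): middle of the hinge line of leaf 2, at the height of the closed leaf's top (moves only with the bed). The leaf reaches from here 30 mm along the row towards the exit pad.
- leaf_2 (a joint): angle of leaf 2 in rad: 0 is flat on the bed, larger is more raised (stop at 0.85). A steel leaf 30x30 mm, 2.4 mm thick, with a 13 mm window, hinged at its edge nearest the start pad, free edge raised up to 13 mm at the start; a stiff hinge (0.012 N m) keeps it where it is left.
- hinge_3 (a point): middle of the hinge line of leaf 3, at the height of the closed leaf's top (moves only with the bed). The leaf reaches from here 30 mm along the row towards the exit pad.
- leaf_3 (a joint): angle of leaf 3 in rad: 0 is flat on the bed, larger is more raised (stop at 0.85). A steel leaf 30x30 mm, 2.4 mm thick, with a 13 mm window, hinged at its edge nearest the start pad, free edge raised up to 13 mm at the start; a stiff hinge (0.012 N m) keeps it where it is left.
- hinge_4 (a point): middle of the hinge line of leaf 4, at the height of the closed leaf's top (moves only with the bed). The leaf reaches from here 30 mm along the row towards the exit pad.
- leaf_4 (a joint): angle of leaf 4 in rad: 0 is flat on the bed, larger is more raised (stop at 0.85). A steel leaf 30x30 mm, 2.4 mm thick, with a 13 mm window, hinged at its edge nearest the start pad, free edge raised up to 13 mm at the start; a stiff hinge (0.012 N m) keeps it where it is left.
- hinge_5 (a point): middle of the hinge line of leaf 5, at the height of the closed leaf's top (moves only with the bed). The leaf reaches from here 30 mm along the row towards the exit pad.
- leaf_5 (a joint): angle of leaf 5 in rad: 0 is flat on the bed, larger is more raised (stop at 0.85). A steel leaf 30x30 mm, 2.4 mm thick, with a 13 mm window, hinged at its edge nearest the start pad, free edge raised up to 13 mm at the start; a stiff hinge (0.012 N m) keeps it where it is left.
- setup_block: loose grey steel block 28x40x18 with an upright pin (total height 32) mm; origin at the centre of its underside. To be left alone.
- cleaning_block: loose small cleaning block (eraser) 23x44x12 mm; origin at the centre of its underside. To be left alone.
- hex_key: loose black hex key with a yellow grip, 26x79x8 mm; origin at the centre of its underside. To be left alone.
- strip_carrier: loose flat lead-strip carrier with a black tab, 38x90x9 mm; origin at the centre of its underside. To be left alone.
- jar_flux: loose jar with a black lid, diameter 48, height 50 mm; origin at the centre of its underside. To be left alone.
- marker: loose marker pen, 17x135x18 mm; origin at the centre of its underside. To be left alone.
- tweezers_b: loose black tweezers, 17x117x9 mm; origin at the centre of its underside. To be left alone.

How it is judged (in metres and radians):
On the way, in this order (a step that is already met when the one before it is completed fails the run):
1. the fingertips touch the start pad (contact force between the fingers and strip_track above 0.2 N and horizontal distance between the grasp point and start_pad below 0.018 m), for 0.05 s.
2. leaf 1 is stroked down flat (value of joint leaf_1 below 0.1 rad), for 0.05 s.
3. leaf 2 is stroked down flat (value of joint leaf_2 below 0.1 rad), for 0.05 s.
4. leaf 3 is stroked down flat (value of joint leaf_3 below 0.1 rad), for 0.05 s.
5. the fingertips pass over the bend pad, touching it (contact force between the fingers and strip_track above 0.2 N and horizontal distance between the grasp point and bend_pad below 0.018 m), for 0.05 s.
6. leaf 4 is stroked down flat (value of joint leaf_4 below 0.1 rad), for 0.05 s.
7. leaf 5 is stroked down flat (value of joint leaf_5 below 0.1 rad), for 0.05 s.
8. the fingertips reach the exit pad, still touching (contact force between the fingers and strip_track above 0.2 N and horizontal distance between the grasp point and exit_pad below 0.018 m), for 0.05 s.
At the end, for the whole second after the job is handed in: all five leaves lie flat (within 0.1 rad), the bed has risen again (within 2 mm), and the loose things are within 15 mm of where they stood (value of joint each of leaf_1, leaf_2, leaf_3, leaf_4, leaf_5 below 0.1 rad and value of joint bed below 0.002 m and distance of each of setup_block, cleaning_block, hex_key, strip_carrier, jar_flux, marker, tweezers_b from where it was at the start of the episode below 0.015 m); the robot touches nothing.
It fails at once if the fingers press harder than 20 N on the track (contact force between the fingers and strip_track above 20 N).
It fails at once if the arm itself leans on the track (contact force between the arm and strip_track above 20 N).
It fails at once if a leaf is lifted or bent back beyond 0.62 rad (value of joint any of leaf_1, leaf_2, leaf_3, leaf_4, leaf_5 above 0.62 rad).
It fails at once if the fingers are lifted some 25 mm or more off the track after leaf 1 is flat and before leaf 5 is laid down (value of joint leaf_1 below 0.1 rad and value of joint leaf_5 above 0.2 rad and z of the grasp point in the frame of start_pad above 0.045 m).
It fails at once if a loose thing is moved more than 15 mm or lifted (distance of any of setup_block, cleaning_block, hex_key, strip_carrier, jar_flux, marker, tweezers_b from where it was at the start of the episode above 0.015 m).
It also fails if it takes over 42 s, if anything falls off the work surface, if the arm or the gripper's body presses on something with over 40 N, if the wrist force passes 120 N, or if a joint passes its speed limit or range.

## Working session

There is one attempt and no reset: what is moved stays moved. The work goes in short steps, Python scripts to look and compute and a shell command to move; the robot and the scene stay as the last step left them, time stands still between calls to the robot, and variables do not carry over. Pictures are saved under pics/ and viewed, about 8 in all and at most 12, crops included, and the job is handed in when it is done.

```bash
mkdir -p pics; python3 - <<'E'
from cell import read_state, cams
import cv2
for n in("scene","top"):
    im=cams.camera(n); cv2.imwrite(f"pics/{n}0.png",im[:,:,::-1]); print(n,cams.get_calibration(n))
print(read_state())
E
```

```text
scene {'vertical_fov': 43.933752925668394, 'cx': 286.24840156497845, 'cy': 212.5093906477936, 'dist_coeffs': array([0.01540915, 0.        , 0.        , 0.        , 0.        ]), 'R': array([[-8.94394463e-01, -4.47278976e-01, -2.49621220e-04],
       [-2.14893562e-01,  4.30197900e-01, -8.76784195e-01],
       [ 3.92274524e-01, -7.84137287e-01, -4.80883992e-01]]), 't': array([428.67124479, 254.46147402, 714.00645316])}
top {'vertical_fov': 53.72093147230471, 'cx': 278.75201690572936, 'cy': 213.9303771080916, 'dist_coeffs': array([-0.07766699,  0.        ,  0.        ,  0.        ,  0.        ]), 'R': array([[ 0.02094115, -0.99943191, -0.02640699],
       [-0.98237489, -0.01566229, -0.18626398],
       [ 0.18574457,  0.02984215, -0.9821448 ]]), 't': array([-144.62482799,  547.65162967,  988.00608171])}
{'clock': 0.1, 'joints': array([-1.17161876e+00,  3.00394824e-01,  1.52152210e+00,  6.28787933e-06,
        1.32070535e+00, -6.65945505e-02]), 'qd': array([-1.38621851e-03,  1.84653351e-04, -2.00570190e-03,  7.13735633e-05,
        9.36973337e-04,  5.19501160e-04]), 'effort': array([ 1.66939495e-03, -5.32645583e+01, -3.53282475e+01,  7.10466108e-02,
        2.35264044e-02, -5.97679286e-05]), 'eef_pos': array([ 246.92384407, -491.19792054,  212.95311908]), 'eef_rot': array([-3.14056573e+00, -7.45931332e-05,  4.65770518e-01]), 'wrist_force': array([-0.00375026, -0.04519616, -0.45685245]), 'moment': array([ 0.0284534 , -0.01623461, -0.03445126]), 'finger_gap': 94.00713399023633}
```

View pics/top0.png

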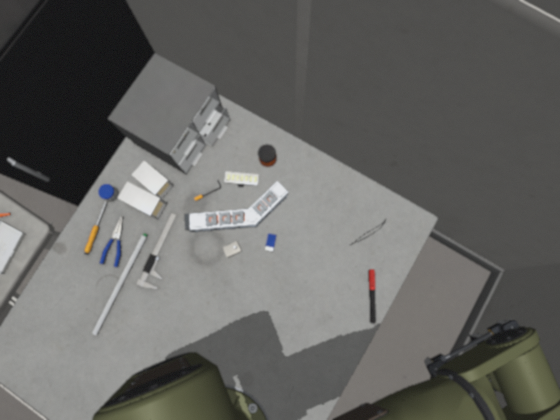

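View pics/scene0.png

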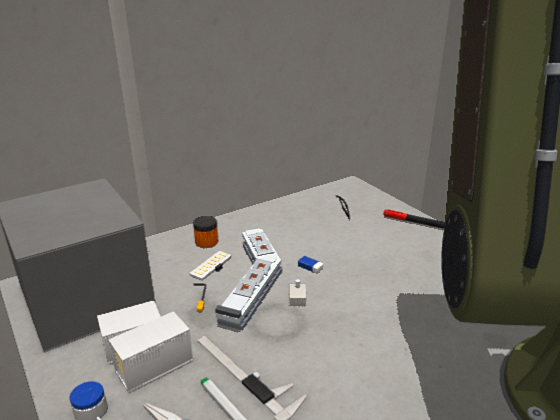

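The top view shows the track: the cross bar at about (188,221), the bend near (250,216) and the exit end near (283,188). The setup block (232,249) and the eraser (271,242) lie on the robot's side. The carrier (241,179) and hex key (208,190) lie on the far side. I'll enlarge both views.

```bash
python3 - <<'E'
import cv2
a=cv2.imread("pics/top0.png")[140:265,175:305]; b=cv2.imread("pics/scene0.png")[220:335,185:325]
cv2.imwrite("pics/tc.png",cv2.resize(a,None,fx=4.6,fy=4.6,interpolation=cv2.INTER_CUBIC))
cv2.imwrite("pics/sc.png",cv2.resize(b,None,fx=5,fy=5,interpolation=cv2.INTER_CUBIC))
E
```

```text
(no output)
```

View pics/tc.png

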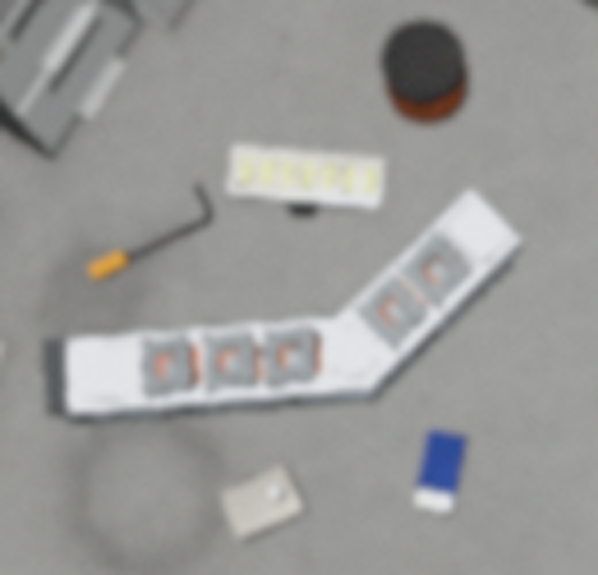

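View pics/sc.png

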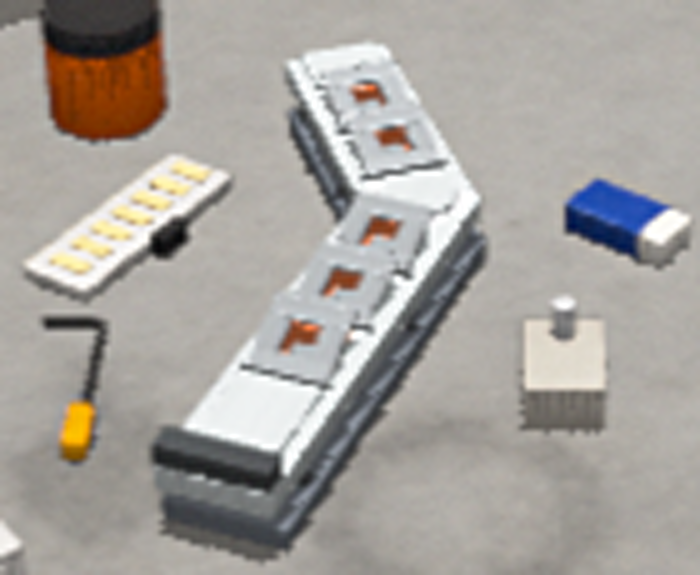

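The crops show the white bed on its dark foot. Top-crop corners are about (67,340), (67,412), (375,393), (522,240), (471,190) and (337,318). The dark bar is at x≈55, and no loose object touches the track. Next I'll extract the bed outline in both views and cast it onto z=30.5.

```bash
cat > h.py <<'E'
import cv2, numpy as np
from cell import cams
def K(n):
    c=cams.get_calibration(n); f=210/np.tan(np.radians(c["vertical_fov"])/2)
    return np.array([[f,0,c["cx"]],[0,f,c["cy"]],[0,0,1.]]),c
def cast(n,px,z):
    k,c=K(n); u=cv2.undistortPoints(np.float64(px).reshape(-1,1,2),k,c["dist_coeffs"]).reshape(-1,2)
    d=np.c_[u,np.ones(len(u))]@c["R"]; o=-c["R"].T@c["t"]
    return o+d*((z-o[2])/d[:,2])[:,None]
def proj(n,X):
    k,c=K(n); return cv2.projectPoints(np.float64(X).reshape(-1,1,3),cv2.Rodrigues(c["R"])[0],c["t"],k,c["dist_coeffs"])[0].reshape(-1,2)
E
python3 - <<'E'
from h import *
np.set_printoptions(precision=1,suppress=True)
S=5
for n,(r0,r1,c0,c1),th in(("top",(175,240,180,300),185),("scene",(222,330,212,290),185)):
    im=cv2.imread(f"pics/{n}0.png")[r0:r1,c0:c1]
    b=cv2.resize(im,None,fx=S,fy=S,interpolation=cv2.INTER_CUBIC)
    m=(b.min(2)>th).astype(np.uint8)
    if n=="scene": m=cv2.morphologyEx(m,cv2.MORPH_OPEN,np.ones((5,5)))
    m2=cv2.morphologyEx(m,cv2.MORPH_CLOSE,np.ones((31,31)))
    cs=cv2.findContours(m2,0,2)[0]; c=max(cs,key=cv2.contourArea)
    p=cv2.approxPolyDP(c,9,True).reshape(-1,2)
    px=(p+.5)/S-.5+[c0,r0]
    print(n,cv2.contourArea(c)); print(np.c_[px,cast(n,px,30.5)])
    # copper windows
    hsv=cv2.cvtColor(b,cv2.COLOR_BGR2HSV); cm=((hsv[:,:,1]>70)&((hsv[:,:,0]<18)|(hsv[:,:,0]>172))).astype(np.uint8)
    _,_,st,ce=cv2.connectedComponentsWithStats(cm)
    ce=ce[1:][st[1:,4]>40]; px=(ce+.5)/S-.5+[c0,r0]; print("copper"); print(np.c_[px,cast(n,px,28)])
    cv2.drawContours(b,[p.reshape(-1,1,2)],-1,(0,0,255),1); cv2.imwrite(f"pics/{n}_poly.png",b)
a=cv2.imread("pics/top_poly.png");s=cv2.imread("pics/scene_poly.png")
H=max(a.shape[0],s.shape[0]);o=np.zeros((H,a.shape[1]+s.shape[1],3),np.uint8);o[:a.shape[0],:a.shape[1]]=a;o[:s.shape[0],a.shape[1]:]=s
cv2.imwrite("pics/poly.png",cv2.resize(o,None,fx=.8,fy=.8));print(o.shape)
E
```

```text
top 41281.5
[[ 287.2  191.4  613.2 -154.4   30.5]
 [ 276.2  181.   640.5 -125.5   30.5]
 [ 247.   208.6  566.4  -52.3   30.5]
 [ 190.4  213.4  551.6   93.5   30.5]
 [ 189.6  227.4  515.1   93.4   30.5]
 [ 254.8  223.8  527.3  -73.5   30.5]]
copper
[[197.7 197.1 595.4  77.5  28. ]]
scene 49302.0
[[ 261.   228.2  611.5 -149.8   30.5]
 [ 242.   231.6  639.1 -121.    30.5]
 [ 254.4  255.2  574.4  -57.6   30.5]
 [ 254.8  262.4  562.   -37.3   30.5]
 [ 221.4  303.8  551.7   90.4   30.5]
 [ 241.   309.6  515.7   88.7   30.5]
 [ 241.4  314.   509.6   97.7   30.5]
 [ 280.4  259.8  524.1  -65.6   30.5]]
copper
[[ 214.5  236.1  681.4  -85.3   28. ]
 [ 258.1  238.1  600.1 -117.3   28. ]
 [ 263.3  247.   575.2  -93.3   28. ]
 [ 260.6  265.5  549.5  -36.4   28. ]
 [ 252.9  275.8  546.2   -2.4   28. ]
 [ 244.6  286.5  543.5   30.7   28. ]]
(540, 990, 3)
```

View pics/poly.png

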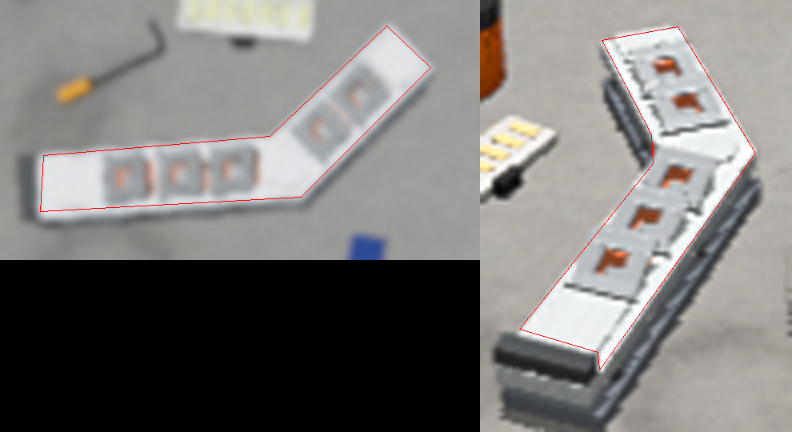

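The top-view outline fits well: arm 2 measures 111 mm from the bend (112 nominal) and the turn is 41° (40 nominal). The scene view agrees to about 3 mm. I'm using bend ≈ (546.5,-61), travel headings of -84.5° then -44.5°, and start_pad ≈ (534.5,71). I'll use tool yaw 95.5° so the stroke runs along tool -x. First I'll travel high and shut the fingers.

```bash
python3 -m handwheel '[[0.05,-0.037,0,-7],[0.1,-0.074,0,-14],[0.15,-0.111,0,-21],[0.2,-0.148,0,-28],[0.25,-0.185,0,-35]]' 1 20; python3 - <<'E'
from cell import read_state
import numpy as np
s=read_state();p=s["eef_pos"];y=s["eef_rot"][2];d=np.array([534.5,71])-p[:2]
print(s["joints"],"need tool dx,dy,turn",d@[np.cos(y),np.sin(y)],d@[np.sin(y),-np.cos(y)],-(95.5-np.degrees(y)))
E
```

```text
clock: 0.72
eef_pos: [387.6, -211.7, 213.1]
eef_rot: [-3.141, -0.001, 1.08]
wrist_force: [1.1, -0.1, 0.7]
finger_gap: 47.6
[-5.83178594e-01  5.66054627e-02  1.80856997e+00  6.21199947e-04
  1.27728807e+00 -9.29606351e-02] need tool dx,dy,turn 318.55057485487487 -3.5981475944658996 -33.597747818970916
```

```bash
python3 -m handwheel '[[0.06,0,0,-7],[0.12,-0.001,0.01,-14],[0.18,-0.002,0.02,-21],[0.24,-0.003,0.04,-28],[0.3,-0.0035,0.06,-33.6]]'; python3 -m handwheel '[[0.02,0,0,0],[0.02,0,0,0]]';python3 - <<'E'
from cell import read_state
import numpy as np
s=read_state();p=s["eef_pos"];y=s["eef_rot"][2];d=np.array([534.5,71])-p[:2]
print(s["clock"],p,s["joints"],"need tool dx,dy,turn",d@[np.cos(y),np.sin(y)],d@[np.sin(y),-np.cos(y)],-(95.5-np.degrees(y)),s["finger_gap"])
E
```

```text
clock: 1.35
eef_pos: [525.7, 55.3, 153.1]
eef_rot: [-3.141, -0.001, 1.671]
wrist_force: [0.0, -0.1, -0.5]
finger_gap: 0.9
clock: 1.6
eef_pos: [523.4, 76.4, 152.5]
eef_rot: [-3.14, -0.001, 1.673]
wrist_force: [-0.3, -0.4, -0.5]
finger_gap: 0.2
1.6 [523.404913    76.40742983 152.5109713 ] [ 7.52432758e-02  3.12929890e-01  1.65211456e+00  1.01259827e-03
  1.17800019e+00 -2.71318512e-02] need tool dx,dy,turn -6.508917127596266 10.48690853897907 0.3433764138892599 0.2167439134357474
```

```bash
python3 -m handwheel '[[-0.0065,0.0105,0.03,0],[-0.0065,0.0105,0.06,0],[-0.0065,0.0105,0.085,0],[-0.0065,0.0105,0.095,0],[-0.0065,0.0105,0.095,0]]'; python3 - <<'E'
from h import *
a=cams.camera("top")[:,:,::-1][165:250,165:300]; b=cams.camera("scene")[:,:,::-1][200:335,200:310]
f=lambda i,s:cv2.resize(i,None,fx=s,fy=s,interpolation=cv2.INTER_CUBIC)
cv2.imwrite("pics/t1.png",np.vstack([f(np.ascontiguousarray(a),3.5)]))
cv2.imwrite("pics/s1.png",f(np.ascontiguousarray(b),4.4))
E
```

```text
clock: 2.22
eef_pos: [534.4, 70.5, 57.7]
eef_rot: [-3.14, -0.001, 1.672]
wrist_force: [-0.2, 1.3, 0.6]
finger_gap: 0.5
```

View pics/s1.png

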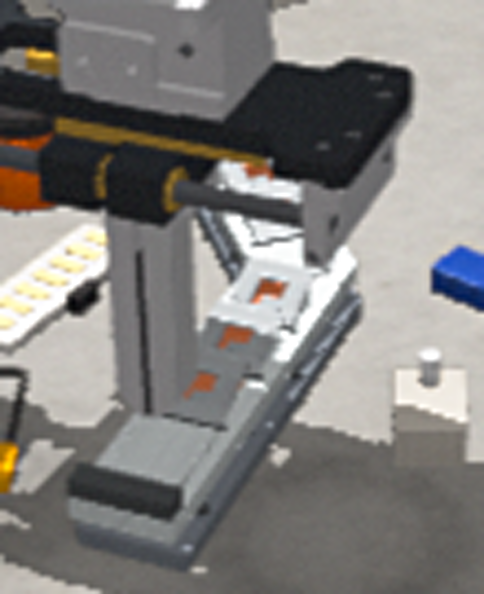

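The scene crop shows the shut fingers over the start pad, with the jaw seam's lower end at crop (150,412), which is pixel (234,293.6). Comparing this with its projection gives the offset between camera and robot.

```bash
python3 - <<'E'
from h import *
np.set_printoptions(precision=1,suppress=True)
u=np.array([.0958,-.9954,0]);v=np.array([.9954,.0958,0]);tip=np.array([534.4,70.5,49.7])
near=tip-8*u
print("near seam bottom",proj("scene",[near]),"seen 234.1 293.6; near corners",proj("scene",[near-12.5*v,near+12.5*v]))
print("seen ray at tip z",cast("scene",[[234.1,293.6]],49.7),"vs",near)
B=np.array([546.5,-61,30.5]);P=[B-132.5*u+s*15*v for s in(-1,1)]+[B-157*u+s*19*v for s in(-1,1)]
print(proj("scene",P))
E
```

```text
near seam bottom [[234.2 293.3]] seen 234.1 293.6; near corners [[241.2 295. ]
 [227.2 291.6]]
seen ray at tip z [[533.4  79.2  49.7]] vs [533.6  78.5  49.7]
[[245.4 302.2]
 [228.9 298.1]
 [241.2 311.9]
 [219.8 306.4]]
```

The scene camera and the robot agree to about 1 mm, so I weight the scene view more: bend ≈ (546,-58.5), start ≈ (534,73). Descending.

```bash
python3 -m handwheel '[[0.0025,0,0.008,0],[0.0025,0,0.014,0],[0.0025,0,0.017,0],[0.0025,0,0.017,0]]'; python3 -m handwheel '[[0,0,0.001,0],[0,0,0.002,0],[0,0,0.002,0]]'
```

```text
clock: 2.82
eef_pos: [534.5, 73.3, 41.3]
eef_rot: [-3.141, -0.001, 1.673]
wrist_force: [-0.3, -0.9, -0.5]
finger_gap: 0.4
clock: 3.2
eef_pos: [534.5, 73.3, 39.3]
eef_rot: [-3.141, -0.001, 1.673]
wrist_force: [-1.3, 0.3, 0.1]
finger_gap: 0.6
```

```bash
python3 -m handwheel '[[0,0,0.001,0],[0,0,0.002,0],[0,0,0.002,0]]'; python3 -m handwheel '[[0,0,0.001,0],[0,0,0.001,0],[0,0,0.001,0]]'
```

```text
clock: 3.58
eef_pos: [534.6, 73.4, 37.4]
eef_rot: [-3.141, -0.001, 1.673]
wrist_force: [0.3, 0.3, 3.1]
finger_gap: 0.5
clock: 3.95
eef_pos: [534.6, 73.3, 36.5]
eef_rot: [-3.141, -0.001, 1.672]
wrist_force: [-0.9, -0.3, 3.6]
finger_gap: 0.5
```

Touching at 3.6 N. Starting the stroke, in short calls with force readings.

```bash
python3 -m handwheel '[[-0.003,0,0,0],[-0.006,0,0,0],[-0.009,0,0,0],[-0.012,0,0,0],[-0.015,-0.0002,0,0]]'; python3 -m handwheel '[[-0.003,0,0,0],[-0.006,0,0,0],[-0.009,0,0,0],[-0.012,0,0,0],[-0.015,-0.0002,0,0]]'
```

```text
clock: 4.58
eef_pos: [536.0, 58.4, 36.5]
eef_rot: [-3.142, -0.001, 1.672]
wrist_force: [-0.0, 5.5, 3.8]
finger_gap: 0.3
clock: 5.2
eef_pos: [537.4, 43.2, 36.5]
eef_rot: [3.142, -0.001, 1.672]
wrist_force: [-0.8, 2.3, 4.6]
finger_gap: 0.5
```

```bash
python3 -m handwheel '[[-0.004,0,0,0],[-0.008,0,0,0],[-0.012,0,0,0],[-0.016,0,0,0],[-0.02,-0.0003,0,0]]'; python3 -m handwheel '[[-0.004,0,0,0],[-0.008,0,0,0],[-0.012,0,0,0],[-0.016,0,0,0],[-0.02,-0.0003,0,0]]'; python3 - <<'E'
from h import *
b=cams.camera("scene")[:,:,::-1][200:335,200:310]
cv2.imwrite("pics/s2.png",cv2.resize(np.ascontiguousarray(b),None,fx=4.4,fy=4.4,interpolation=cv2.INTER_CUBIC))
E
```

```text
clock: 5.82
eef_pos: [539.1, 23.2, 36.4]
eef_rot: [3.141, -0.001, 1.672]
wrist_force: [-0.4, 4.5, 3.4]
finger_gap: 0.3
clock: 6.45
eef_pos: [540.9, 3.0, 36.4]
eef_rot: [3.141, -0.001, 1.672]
wrist_force: [-0.6, 3.3, 3.5]
finger_gap: 0.4
```

View pics/s2.png

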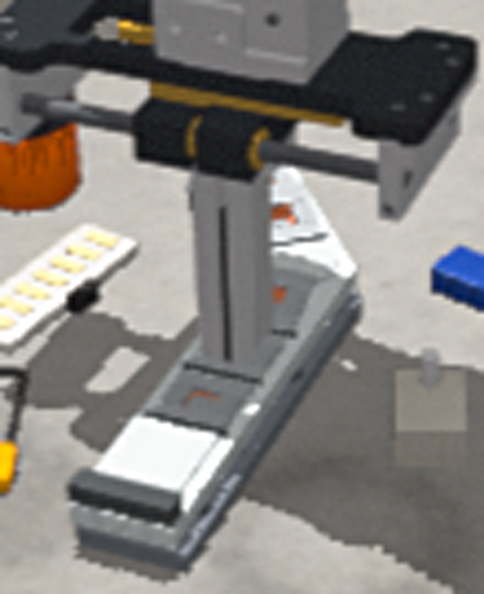

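Leaf 1 (crop 150–262, 365–430) lies flat and the fingers are centred on the row, over leaf 2. Continuing to the bend.

```bash
for i in 1; do :; done; python3 -m handwheel '[[-0.004,0,0,0],[-0.008,0,0,0],[-0.012,0,0,0],[-0.016,0,0,0],[-0.02,-0.0003,0,0]]'; python3 -m handwheel '[[-0.004,0,0,0],[-0.008,0,0,0],[-0.012,0,0,0],[-0.016,0,0,0],[-0.02,-0.0003,0,0]]'; python3 -m handwheel '[[-0.004,0,0,0],[-0.008,0,0,0],[-0.012,0,0,0],[-0.016,0,0,0],[-0.02,-0.0003,0,0]]';  python3 - <<'E'
from h import *
b=cams.camera("scene")[:,:,::-1][200:335,200:310]
cv2.imwrite("pics/s3.png",cv2.resize(np.ascontiguousarray(b),None,fx=4.4,fy=4.4,interpolation=cv2.INTER_CUBIC))
E
```

```text
clock: 7.12
eef_pos: [542.7, -17.7, 36.4]
eef_rot: [3.141, -0.001, 1.672]
wrist_force: [0.2, 3.9, 3.9]
finger_gap: 0.3
clock: 7.75
eef_pos: [544.5, -37.8, 36.4]
eef_rot: [3.141, -0.001, 1.672]
wrist_force: [-0.0, 2.8, 4.1]
finger_gap: 0.5
clock: 8.38
eef_pos: [546.2, -58.0, 36.3]
eef_rot: [3.141, -0.001, 1.672]
wrist_force: [-0.3, 3.0, 5.0]
finger_gap: 0.4
```

View pics/s3.png

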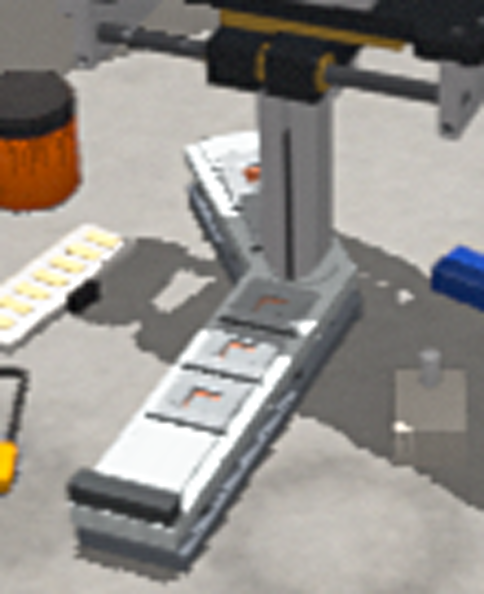

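Leaves 1–3 lie flat and the fingers are on the bend pad, seam at crop (290,278). Turning 40° in place.

```bash
python3 -m handwheel '[[0,0,0,-8],[0,0,0,-16],[0,0,0,-24],[0,0,0,-32],[0,0,0,-40]]'; python3 - <<'E'
from cell import read_state
import numpy as np
s=read_state();p=s["eef_pos"];y=s["eef_rot"][2];d=np.array([546+.713*101,-58.5-.701*101])-p[:2]
print(p,np.degrees(y),s["joints"],"dx,dy",d@[np.cos(y),np.sin(y)],d@[np.sin(y),-np.cos(y)])
E
```

```text
clock: 9.05
eef_pos: [546.3, -58.8, 36.4]
eef_rot: [3.141, 0.0, 2.375]
wrist_force: [0.3, -0.7, 3.5]
finger_gap: 0.5
[546.34468183 -58.82602268  36.43655212] 136.05803772446998 [-1.74229704e-01  5.09597712e-01  1.67864354e+00  8.09067402e-04
  9.52817421e-01 -9.78562730e-01] dx,dy -100.50893276725262 -1.0122699631621899
```

```bash
python3 -m handwheel '[[-0.004,0,0,0],[-0.008,0,0,0],[-0.012,0,0,0],[-0.016,0,0,0],[-0.02,-0.0001,0,0]]'; python3 -m handwheel '[[-0.004,0,0,0],[-0.008,0,0,0],[-0.012,0,0,0],[-0.016,0,0,0],[-0.02,-0.0001,0,0]]';python3 -m handwheel '[[-0.004,0,0,0],[-0.008,0,0,0],[-0.012,0,0,0],[-0.016,0,0,0],[-0.02,-0.0001,0,0]]'
```

```text
clock: 9.68
eef_pos: [560.9, -73.0, 36.4]
eef_rot: [3.141, 0.0, 2.374]
wrist_force: [-2.6, 2.6, 4.2]
finger_gap: 0.2
clock: 10.3
eef_pos: [575.4, -87.1, 36.4]
eef_rot: [3.141, 0.0, 2.374]
wrist_force: [-3.0, 2.1, 3.5]
finger_gap: 0.3
clock: 10.92
eef_pos: [590.0, -101.3, 36.4]
eef_rot: [3.141, 0.0, 2.374]
wrist_force: [-2.3, 1.7, 3.7]
finger_gap: 0.7
```

```bash
python3 -m handwheel '[[-0.004,0,0,0],[-0.008,0,0,0],[-0.012,0,0,0],[-0.016,0,0,0],[-0.02,-0.0001,0,0]]'; python3 -m handwheel '[[-0.004,0,0,0],[-0.008,0,0,0],[-0.012,0,0,0],[-0.016,0,0,0],[-0.019,0,0,0]]';python3 - <<'E'
from h import *
b=cams.camera("scene")[:,:,::-1][190:325,200:310]
cv2.imwrite("pics/s4.png",cv2.resize(np.ascontiguousarray(b),None,fx=4.4,fy=4.4,interpolation=cv2.INTER_CUBIC))
E
```

```text
clock: 11.55
eef_pos: [604.5, -115.5, 36.4]
eef_rot: [3.141, 0.0, 2.374]
wrist_force: [-1.6, 1.9, 3.9]
finger_gap: 0.2
clock: 12.18
eef_pos: [618.3, -128.8, 36.5]
eef_rot: [3.141, 0.0, 2.374]
wrist_force: [-2.6, 2.6, 4.0]
finger_gap: 0.2
```

View pics/s4.png

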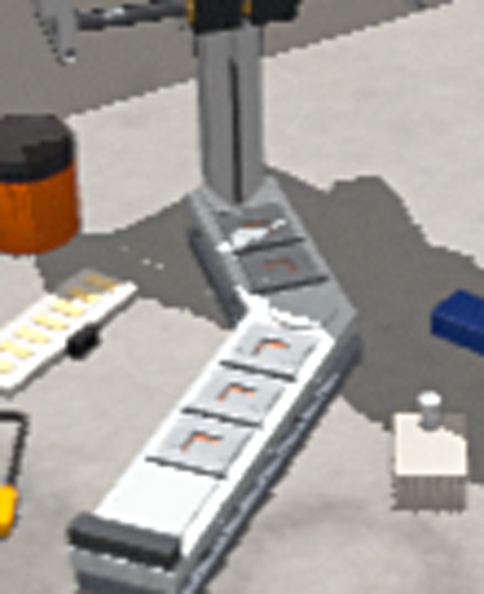

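All five leaves look flat, and the fingers rest on the exit pad (seam at crop (238,197)) at about 4 N. A brief dwell, then I lift straight up and check.

```bash
python3 -m handwheel '[[0,0,0,0],[0,0,-0.003,0],[0,0,-0.01,0],[0,0,-0.03,0],[0,0,-0.06,0]]'; python3 -m handwheel '[[0,0,-0.04,0],[0,0,-0.08,0],[-0.05,0,-0.1,0],[-0.05,0,-0.1,0]]';python3 - <<'E'
from h import *
from cell import read_state
b=cams.camera("scene")[:,:,::-1][190:325,180:320]; s=read_state(); print(s["eef_pos"],s["wrist_force"])
cv2.imwrite("pics/s5.png",cv2.resize(np.ascontiguousarray(b),None,fx=4.4,fy=4.4,interpolation=cv2.INTER_CUBIC))
E
```

```text
clock: 12.85
eef_pos: [618.2, -129.0, 97.7]
eef_rot: [3.141, 0.0, 2.374]
wrist_force: [0.1, 0.6, 0.0]
finger_gap: 0.5
clock: 13.35
eef_pos: [655.6, -165.7, 200.6]
eef_rot: [3.139, 0.004, 2.372]
wrist_force: [-0.8, -0.0, 0.1]
finger_gap: 0.7
[ 654.4534488  -164.48062264  198.839251  ] [-0.43652202  0.05586188 -0.09604579]
```

View pics/s5.png

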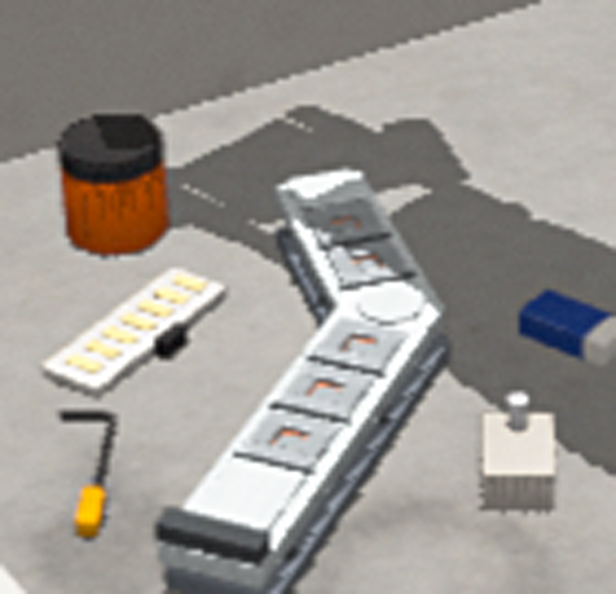

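All five leaves are flat, the bed is up, the loose things are where they were, and the arm is clear. Handing in.

```bash
python3 -c "
from cell import manip; print(manip.sign_off())"
```

```text
the job is handed in; nothing more can be done
None
```

I laid all five leaves flat in one pass and handed the job in at about 13.4 s of the 42 s allowed. The shut fingers touched the start pad, stroked over leaves 1–3, turned 40° on the bend pad, went on over leaves 4 and 5 to the exit pad, and lifted away.

**Forces:** at each reading the vertical force was 3–5 N, and the sideways force was at most 5.5 N. Readings come only at the end of each call, so short peaks in between were not seen.

**Last checks:** the final picture, judged by eye, shows all five leaves flat, the bed up and the nearby loose things in place. The marker and tweezers are outside that crop, but the arm stayed well above the table near them. With the arm lifted clear, the wrist force reads about zero.

**Disagreement:** the two cameras differed by about 3–4 mm in y on the track's position. The scene camera matched the fingertip to about 1 mm, so I weighted that view more.

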